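# Open the picture press and hold its cam at full lift

## Robot

A 6-joint arm with a two-finger parallel gripper is mounted at the origin on the work surface. World frame = base frame: x ahead of the robot, y to its left, z up, the work surface at z = 0. Lengths are in m, angles in rad, forces in N, time in s.
With the tool pointing down it reaches from about 0.3 to 0.775 m from the base axis. Payload 14.6 kg.
Tool frame: the origin (TCP) lies on the centre line of the jaws, within the pads' length; the fingertips stand 19 mm ahead of it and the grasp point (between the pads) is the TCP; z points along the fingers, x is the direction in which the jaws open and shut, and the axes are right-handed (so a half turn about z gives the same grasp; the last joint's range is limited). The gripper opens to 94 mm and grips with 3 to 60 N. Pads are 16 mm wide; open, the fingers measure 119 mm over their backs; the gripper's body (75 mm by 177 mm) begins 78 mm behind the grasp point.
Start: joints at [-1.405, 0.3, 1.521, -0, 1.321, -0.067], TCP at [0.127, -0.535, 0.224] pointing down, gripper open.
Joint ranges: [-3.03, 3.03], [-0.79, 2.21], [0.23, 2.52], [-1.04, 4.18], [0, 3.07], [-2.55, 2.55]. Speed limits (rad/s): [2.22, 2.22, 2.57, 3.14, 3.14, 3.14].

## Interface

Orientations are given as [roll, pitch, yaw] about the fixed x, y, z axes, in that order (R = Rz(yaw) Ry(pitch) Rx(roll)).
In Python, from station import ctrl, imaging gives the robot as it stands.
- The arm moves only by the shell command python3 -m handwheel 'ROWS' [OPENING] [FORCE]. ROWS is JSON, a list that holds one entry, the list of rows, each a list of 4 numbers: the shift along the tool's x, y, z in m, then the turn about the tool's z in rad. A call has 1 to 10 rows; each row shifts and turns the pose as measured when the row begins, along the tool's axes as they then stand; what a row does not reach is not made up. A row lasts 1/10 s, in which the tool goes at most 50 mm and 8.59 degrees, less where a joint would pass 70% of its speed; a pose out of reach is approached as far as the arm can. A call is refused whole if a number of a shift passes 0.05 or a number of a turn 0.15, either way. A call with a gripper value outside its range is refused whole. OPENING is the finger opening in m, from 0 to 0.094, set as the call begins (- or left out, the last holds). The fingers move at their own pace and stop on an object; FORCE is the grip in N (left out, the last holds). Time passes only in rows, so rows that do not move let the fingers close. It gives the time, the measured TCP pose, the force and the opening at its end, in the units of the state.
- ctrl.get_obs(): the state, without advancing time (a new reading comes with each control period).
- imaging.camera(name): name is "scene" or "top" or "wrist"; returns the picture (420x560x3 uint8, red, green, blue); there is no depth.
- imaging.camera_model(name): a dict with "camera_matrix" (3x3 intrinsics, pixels), "position" and "attitude" of the camera in the world. Camera axes: x right, y up, looking along -z (the intrinsics and any distortion apply to the point x, -y, -z); pixel columns grow to the right and rows downward; lengths in m; the calibration is good to about 2 mm. A picture is of the moment at which its call begins: read the wrist's pose just before it. camera_model takes no time and is no camera call; for the wrist camera it gives the pose at the moment of the call.
- ctrl.hand_in(): hands the job in, once; it reports no verdict.
The state is a dict: "time_s": time; "qpos": joint angles; "joint_vel": joint speeds; "tau": joint torques, N m; "ee_pos": TCP position; "eef_rot": TCP orientation; "force": force on the tool from outside, world axes, zero at the start; "moment": the same for the moment, N m; "grip_width": finger opening in m.
Only numpy, scipy, OpenCV 4.12 (cv2) and the standard library are available. Lean on these libraries where they do the work, as an engineer would, in place of code of your own. Each camera call takes 0.05 s, during which the arm holds its last target. There are 200 camera calls.

## Task

Lift the cover plate off the pins of the picture press and lay it gently, flat, in the middle of the cork mat. Then swing the cam lever up to its highest lift, where it stands straight up, so that the picture panel rises out of the box, and finish while still holding the lever there with the gripper (it springs back if let go). Do not raise the lever while the cover is on, do not touch the picture panel with the fingers, and leave everything else on the table where it is.

Things in the scene. Friction and masses are not known exactly. Their poses are not given: they have to be found in the camera images.
- press: The picture press, fixed to the table: open wooden box 150 (its x) x 130 (its y) mm, rim 75 mm above its origin (centre of underside). Two upright steel pins, 6 mm diameter, stand 14 mm above the rim at x = -64 and +64 mm, y = 0. The cam and its lever are on its -x face (towards the robot).
- cover: Loose aluminium cover plate 150 x 130 x 6 mm, about 0.3 kg, lying on the rim with its two 10 mm holes over the pins, same axes as the press at the start; origin at the centre of its underside. On top, in the middle, a wooden bar handle along its x.
- cover_handle (a point): Middle of the cover's handle, 30 mm above the cover's underside. The handle bar is 70 mm long (cover x), 14 mm wide (cover y), 16 mm high, its top 38 mm above the cover's underside; grip it across, along the cover's y.
- mat: Fixed cork mat 190 x 170 mm, 3 mm thick, on the table on the other side from the press (press and mat may stand left or right); origin at the centre of its underside, on the table. Here the cover is to be laid.
- panel: Loose black picture panel 94 x 94 x 6 mm with pale skin-coloured inlays, 60 g, lying inside the press under the cover; origin at the centre of its underside, 66 mm above the press origin at the start. At the cam's highest lift the lift pad has raised it 11 mm, just clear of the rim.
- cam (a joint): Cam and lever angle, 0 to 2.2 rad, starting at 0.02 to 0.22. 0: lever level, pointing to the press's +y; it grows as the lever is raised. Highest lift at 1.571, lever straight up; beyond (leaning to -y) the pad sinks again. Pad lift: 16 mm x sin(angle). A spring (0.3 N m/rad, zero at 0; 0.1 N m friction) drives the lever back down when let go: about 5 N at the grip when upright.
- lever: The cam lever: flat steel arm 8 mm thick and 16 mm wide, with a red round grip bar at its end. Origin on the cam's axle at the press's -x face; its y axis points along the arm to the grip.
- lever_grip (a point): The point to hold on the red grip bar: 18 mm diameter, axis along the press's x; 115 mm from the axle. The bar is 66 mm long, from 35 mm to the press side (there the arm begins) to 31 mm to the other side of this point. It can turn between the fingers while it is carried round.
- lever_pivot (a point): Point on the axle's line, 45 mm above the press's underside, in the plane in which lever_grip swings: at angle a, lever_grip is at this point + 115 mm x (cos a along the press's y, sin a up).
- glue_bottle: Bystander, leave it alone: white plastic glue bottle with a nozzle, 38 mm diameter, 100 mm tall.
- jar: Bystander, leave it alone: green glass jar with a green cap, 60 mm diameter, 60 mm tall.
- scissors: Bystander, leave it alone: scissors with black rings lying flat, 155 mm long, 8 mm high, origin near the rivet.
- brush: Bystander, leave it alone: brush lying flat, 180 mm long.
- tape: Bystander, leave it alone: yellow ring of tape lying flat, 70 mm diameter, 20 mm high.
- rule: Bystander, leave it alone: steel rule 200 x 28 x 4 mm lying flat.
- sharpening_stone: Bystander, leave it alone: grey sharpening stone 100 x 45 x 22 mm lying flat.
There are look-alikes about, which are no part of the job. Of the things that look like the cover, the smaller one is meant.

How it is judged:
By the outcome, as a careful person would: the job done as asked, in the order asked, and still so for the second after the job is handed in, while the arm keeps its last pose, push and grip.
It also fails if it takes over 62 s, if anything falls off the work surface, if the arm or the gripper's body presses on something with over 40 N, if the wrist force passes 120 N, or if a joint passes its speed limit or range.

## Working session

There is one attempt and no reset: what is moved stays moved. The work goes in short steps, Python scripts to look and compute and a shell command to move; the robot and the scene stay as the last step left them, time stands still between calls to the robot, and variables do not carry over. Pictures are saved under pics/ and viewed, about 8 in all and at most 12, crops included, and the job is handed in when it is done.

```bash
mkdir -p pics; ls; python3 - <<'E'
from station import ctrl, imaging
import cv2,json
print(ctrl.get_obs())
for n in ("scene","top"):
    im=imaging.camera(n); cv2.imwrite(f"pics/{n}0.png",im[:,:,::-1]); print(n,imaging.camera_model(n))
E
```

```text
pics
{'time_s': 0.0, 'qpos': array([-1.40460656e+00,  3.00449897e-01,  1.52156602e+00, -1.99634199e-06,
        1.32073328e+00, -6.65929973e-02]), 'joint_vel': array([-0.00030794,  0.0002298 ,  0.00012207,  0.0004201 ,  0.0003871 ,
        0.00149857]), 'tau': array([ 1.81740354e-03, -5.31806874e+01, -3.52732480e+01,  7.09049497e-02,
        2.44153087e-02, -1.02508207e-04]), 'ee_pos': array([ 0.1268374 , -0.53492465,  0.22390433]), 'eef_rot': array([-3.14151762e+00,  1.15411109e-03, -1.33801302e+00]), 'force': array([ 0.14325121, -0.60237711,  0.7315835 ]), 'moment': array([ 0.0183392 , -0.03644235,  0.07757402]), 'grip_width': 0.09396492792094692}
scene {'camera_matrix': array([[483.95141145,   0.        , 283.72368841],
       [  0.        , 483.95141145, 212.0118727 ],
       [  0.        ,   0.        ,   1.        ]]), 'position': array([1.07066873, 0.83003439, 0.73422946]), 'attitude': array([ 1.01388288, -0.01036006,  2.58983379])}
top {'camera_matrix': array([[429.6643092 ,   0.        , 280.55741069],
       [  0.        , 429.6643092 , 215.96564763],
       [  0.        ,   0.        ,   1.        ]]), 'position': array([ 0.33317682, -0.01129708,  1.41280935]), 'attitude': array([ 0.16427304, -0.01187942, -1.58299194])}
```

View pics/scene0.png

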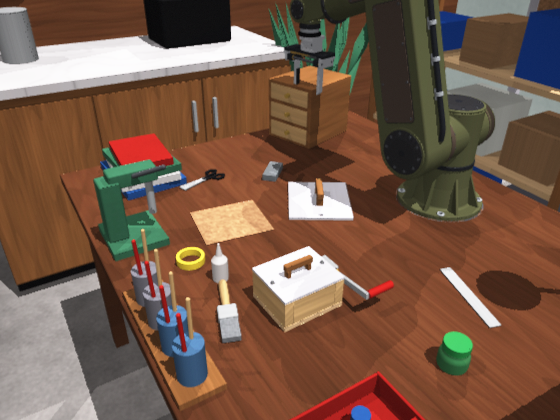

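View pics/top0.png

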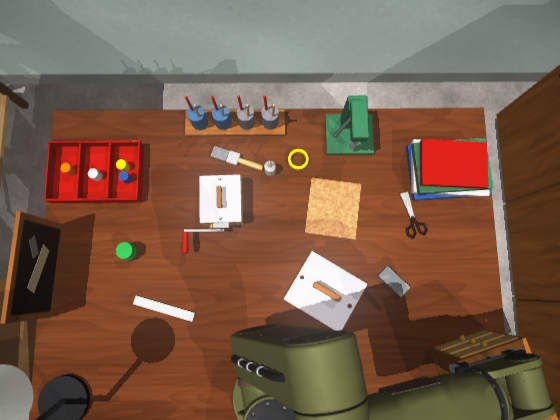

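The top view shows the press with the smaller cover at about (220,200), the lever pointing left with its red grip at (185,241), and the mat at (333,208). The larger look-alike plate lies at (325,290). The scene view agrees. Next I measure them.

```bash
cat > h.py <<'E'
import numpy as np, cv2
from scipy.spatial.transform import Rotation as Ro
from station import ctrl, imaging
def ray(m,px):
    K=np.array(m["camera_matrix"]); R=Ro.from_euler("xyz",m["attitude"]).as_matrix()
    p=np.atleast_2d(np.asarray(px,float))
    d=np.c_[(p[:,0]-K[0,2])/K[0,0],-(p[:,1]-K[1,2])/K[1,1],-np.ones(len(p))]
    return np.array(m["position"]),d@R.T
def plane(m,px,z):
    o,d=ray(m,px); return o+d*((z-o[2])/d[:,2])[:,None]
def proj(m,P):
    K=np.array(m["camera_matrix"]); R=Ro.from_euler("xyz",m["attitude"]).as_matrix()
    c=(np.atleast_2d(P)-m["position"])@R
    return np.c_[K[0,2]+K[0,0]*c[:,0]/-c[:,2],K[1,2]+K[1,1]*c[:,1]/c[:,2]]
def blob(im,lo,hi,roi):
    """largest HSV blob contour within roi x0,y0,x1,y1 (rgb image)"""
    x0,y0,x1,y1=roi
    h=cv2.cvtColor(im[y0:y1,x0:x1],cv2.COLOR_RGB2HSV)
    k=cv2.inRange(h,np.array(lo),np.array(hi))
    c=max(cv2.findContours(k,cv2.RETR_EXTERNAL,cv2.CHAIN_APPROX_NONE)[0],key=cv2.contourArea)
    return c.reshape(-1,2)+[x0,y0]
def rect(m,c,z):
    P=plane(m,c,z)[:,:2]; r=cv2.minAreaRect((P*1000).astype(np.float32)); return np.round(r[0],1),np.round(r[1],1),round(r[2],1)
E
python3 - <<'E'
from h import *
T=cv2.imread("pics/top0.png")[:,:,::-1].copy();S=cv2.imread("pics/scene0.png")[:,:,::-1].copy()
mt,ms=imaging.camera_model("top"),imaging.camera_model("scene")
W=((0,0,150),(180,60,255)); 
def show(n,im,m,rng,roi,z):
    c=blob(im,*rng,roi); print(n,len(c),c.min(0),c.max(0),rect(m,cv2.convexHull(c.astype(np.int32)).reshape(-1,2),z))
show("cover T",T,mt,W,(190,165,250,225),.081)
show("cover S",S,ms,W,(245,245,345,305),.081)
O=((3,110,60),(20,255,230))
show("handle T",T,mt,O,(205,178,235,215),.113)
show("handle S",S,ms,O,(275,250,322,278),.110)
M=((8,60,140),(25,200,255))
show("mat T",T,mt,M,(295,170,370,245),.003)
show("mat S",S,ms,M,(185,195,280,245),.003)
Rd=((0,170,120),(6,255,255))
show("grip T",T,mt,Rd,(175,222,200,262),.06)
show("grip S",S,ms,Rd,(350,270,410,310),.06)
show("big T",T,mt,W,(275,240,375,340),.006)
for n,im,r in(("a",T,(160,150,380,345)),("b",S,(180,180,420,340))):
    cv2.imwrite(f"pics/crop_{n}.png",cv2.resize(im[r[1]:r[3],r[0]:r[2],::-1],None,fx=3,fy=3,interpolation=2))
E
```

```text
cover T 174 [199 175] [241 224] (array([609.2, 161.1]), array([159.4, 131.5]), 1.1)
cover S 197 [252 246] [344 304] (array([611.5, 162.8]), array([163.3, 136.5]), 1.5)
handle T 46 [217 186] [220 207] (array([611.4, 161.3]), array([66.3,  9.3]), 0.6)
handle S 80 [284 255] [312 277] (array([623.1, 174.3]), array([81.8, 39.4]), 2.0)
mat T 438 [295 177] [369 244] (array([ 584.2, -204.6]), array([250.5, 227.5]), 89.0)
mat S 291 [186 195] [274 244] (array([ 594., -229.]), array([283.9, 223.2]), 72.6)
grip T 48 [182 232] [187 253] (array([475.8, 273.6]), array([66.5, 15.8]), 1.3)
grip S 59 [367 280] [393 296] (array([479.6, 274.7]), array([73. , 23.4]), 2.3)
big T 206 [284 251] [366 329] (array([ 318.9, -172.4]), array([210.2, 183.5]), 58.3)
```

View pics/crop_a.png

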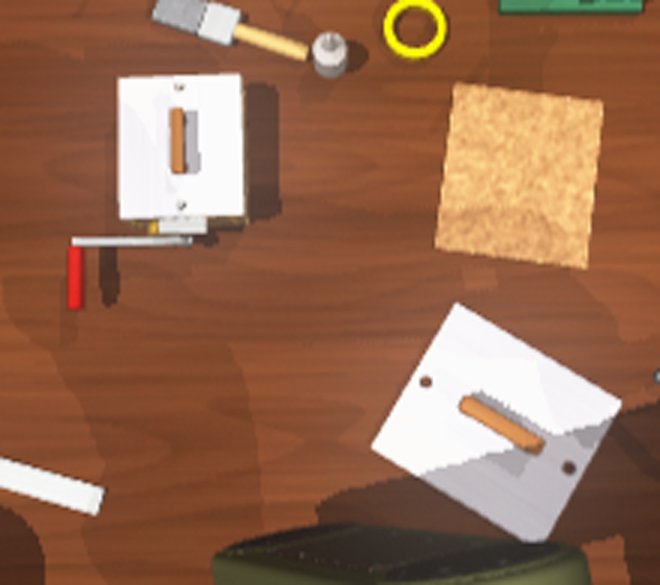

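The crop shows the cover with its pins at crop pixels (180,87) and (181,205), and the mat corners at (455,83), (603,101), (587,269) and (435,247). I refine from these pixels.

```bash
cat >> h.py <<'E'
def go(target,yaw):
    """total shift in tool axes and turn about tool z to reach target [x,y,z], yaw, tool down"""
    o=ctrl.get_obs(); R=Ro.from_euler("xyz",o["eef_rot"]).as_matrix()
    d=R.T@(np.array(target)-o["ee_pos"]); t=-(yaw-o["eef_rot"][2]); t=(t+np.pi)%(2*np.pi)-np.pi
    print("t",round(o["time_s"],2),"pos",o["ee_pos"].round(4),"rpy",o["eef_rot"].round(3),"shift",d.round(4),"turn",round(t,3),"F",o["force"].round(1),"w",round(o["grip_width"],4))
E
python3 - <<'E'
from h import *
T=cv2.imread("pics/top0.png")[:,:,::-1].copy();S=cv2.imread("pics/scene0.png")[:,:,::-1].copy()
mt,ms=imaging.camera_model("top"),imaging.camera_model("scene")
f=lambda l:np.array(l)/3+[160,150]-.33
print("pins",plane(mt,f([(180,87),(181,205)]),.089).round(4))
P=plane(mt,f([(455,83),(603,101),(587,269),(435,247)]),.003); print("mat",P.mean(0).round(4),np.diff(np.r_[P,P[:1]],axis=0).round(4))
for im,m,roi in((T,mt,(295,170,370,245)),(S,ms,(185,195,280,245))):
    c=blob(im,(8,60,170),(25,170,255),roi);print("mat",rect(m,c,.003),cv2.contourArea(c.astype(np.int32)))
for roi,z in(((190,165,250,221),.081),):
    c=blob(T,(0,0,170),(180,40,255),(190,165,250,222));print(rect(mt,c,.081))
# lever grip: triangulate the blob centre
Rd=((0,170,120),(6,255,255))
cs=[]
for im,m,roi in((T,mt,(175,222,200,262)),(S,ms,(350,270,410,310))):
    c=blob(im,*Rd,roi); cs.append((m,np.mean(cv2.boxPoints(cv2.minAreaRect(c.astype(np.float32))),0)))
A=[];b=[]
for m,c in cs:
    o,d=ray(m,c);d=d[0]/np.linalg.norm(d[0]);Q=np.eye(3)-np.outer(d,d);A.append(Q);b.append(Q@o)
x,r,_,_=np.linalg.lstsq(np.vstack(A),np.hstack(b),rcond=None);print("grip",x.round(4),r**.5)
go([.6115,.1615,.224],-1.555)
E
```

```text
pins [[0.674  0.1615 0.089 ]
 [0.5479 0.159  0.089 ]]
mat [ 0.5929 -0.2066  0.003 ] [[-0.0224 -0.1662  0.    ]
 [-0.1897  0.0258  0.    ]
 [ 0.0262  0.167   0.    ]
 [ 0.1858 -0.0265  0.    ]]
mat (array([ 593., -206.]), array([169.4, 192.2]), 81.7) 2747.0
mat (array([ 597.4, -205.7]), array([175. , 190.5]), 81.7) 2254.5
(array([613.4, 159.7]), array([150.9, 128.2]), 1.1)
grip [0.4766 0.2734 0.0576] [0.00141253]
t 0.1 pos [ 0.1268 -0.535   0.224 ] rpy [-3.142e+00  1.000e-03 -1.338e+00] shift [-5.658e-01 -6.323e-01  5.000e-04] turn 0.217 F [-0.7  0.4  0.1] w 0.0939
```

```bash
python3 -m handwheel '[[[0,0,0,0.11],[0,0,0,0.11],[-0.034,-0.025,0,0],[-0.034,-0.025,0,0],[-0.034,-0.025,0,0],[-0.034,-0.025,0,0],[-0.034,-0.025,0,0],[-0.034,-0.025,0,0],[-0.034,-0.025,0,0],[-0.034,-0.025,0,0]]]' 0.06 30
python3 -m handwheel '[[[-0.034,-0.025,0,0],[-0.034,-0.025,0,0],[-0.034,-0.025,0,0],[-0.034,-0.025,0,0],[-0.034,-0.025,0,0],[-0.034,-0.025,0,0],[-0.034,-0.025,0,0],[-0.034,-0.025,0,0],[-0.034,-0.025,0,0],[-0.034,-0.025,0,0]]]'
python3 -c "
from h import *
go([.611,.1605,.2],-1.551)"
```

```text
time_s: 1.1
ee_pos: [0.3291, -0.2537, 0.2214]
eef_rot: [3.139, 0.006, -1.575]
force: [1.9, -0.7, -0.3]
grip_width: 0.06
time_s: 2.1
ee_pos: [0.5872, 0.1027, 0.2216]
eef_rot: [3.137, 0.006, -1.574]
force: [-0.5, -1.8, -0.1]
grip_width: 0.0599
t 2.1 pos [0.5872 0.1027 0.2216] rpy [ 3.137  0.006 -1.574] shift [-0.0577 -0.0237  0.0218] turn -0.023 F [-0.5 -1.8 -0.1] w 0.0599
```

```bash
python3 -m handwheel '[[[-0.03,-0.012,0,-0.023],[-0.027,-0.011,0.02,0],[0,0,0,0],[0,0,0,0]]]'
python3 - <<'E'
from h import *
go([.611,.1605,.105],-1.551)
m=imaging.camera_model("wrist");im=imaging.camera("wrist");cv2.imwrite("pics/w1.png",im[:,:,::-1])
print(proj(m,[[.611,.1605,.113],[.675,.1618,.089],[.547,.1592,.089]]).round(0))
E
```

```text
time_s: 2.5
ee_pos: [0.6113, 0.1668, 0.1984]
eef_rot: [3.135, 0.006, -1.546]
force: [-0.1, 0.1, 0.6]
grip_width: 0.0603
t 2.5 pos [0.6113 0.1668 0.1984] rpy [ 3.135  0.006 -1.546] shift [ 0.0068 -0.0002  0.0934] turn 0.005 F [-0.1  0.1  0.6] w 0.0603
[[285. 223.]
 [285. 147.]
 [284. 275.]]
```

View pics/w1.png

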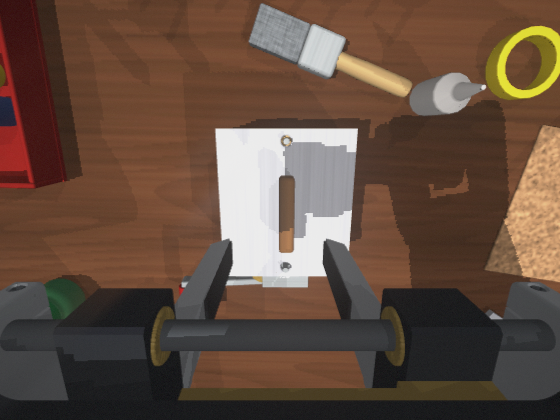

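The wrist view shows the handle from (287,176) to (286,252) and the pins at (286,141) and (285,267). Sideways agreement is about 1 mm, and the view suggests x should be a few mm larger. I descend and grip.

```bash
python3 -m handwheel '[[[0.0076,-0.003,0.02,0],[0,0,0.03,0],[0,0,0.025,0],[0,0,0.012,0],[0,0,0,0]]]'
python3 -c "
from h import *
go([.614,.1595,.107],-1.551)"
```

```text
time_s: 3.05
ee_pos: [0.6144, 0.1547, 0.1129]
eef_rot: [3.139, 0.007, -1.551]
force: [0.7, 0.2, 0.3]
grip_width: 0.06
t 3.05 pos [0.6144 0.1547 0.1129] rpy [ 3.139  0.007 -1.551] shift [-0.0048  0.0003  0.0059] turn -0.0 F [0.7 0.2 0.3] w 0.06
```

```bash
python3 -m handwheel '[[[-0.0045,0,0.005,0],[0,0,0,0],[0,0,0,0]]]'
python3 -c "
from h import *
go([.614,.1595,.107],-1.551)"
```

```text
time_s: 3.35
ee_pos: [0.6155, 0.1591, 0.1111]
eef_rot: [-3.14, 0.007, -1.552]
force: [0.2, -0.4, -0.5]
grip_width: 0.06
t 3.35 pos [0.6155 0.1591 0.1111] rpy [-3.14   0.007 -1.552] shift [-0.0004  0.0015  0.0041] turn -0.001 F [ 0.2 -0.4 -0.5] w 0.06
```

```bash
python3 -m handwheel '[[[0,0.001,0.005,0],[0,0,0,0],[0,0,0,0]]]'
python3 -m handwheel '[[[0,0,0,0],[0,0,0,0],[0,0,0,0],[0,0,0,0],[0,0,0,0],[0,0,0,0],[0,0,0,0]]]' 0 35
python3 -c "
from h import *
go([.614,.1595,.107],-1.551)"
```

```text
time_s: 3.65
ee_pos: [0.615, 0.1594, 0.1071]
eef_rot: [-3.137, 0.008, -1.552]
force: [0.4, -0.3, 0.0]
grip_width: 0.0598
time_s: 4.35
ee_pos: [0.6151, 0.1594, 0.1074]
eef_rot: [-3.137, 0.008, -1.551]
force: [-0.3, 0.1, -0.2]
grip_width: 0.0135
t 4.35 pos [0.6151 0.1594 0.1074] rpy [-3.137  0.008 -1.551] shift [-0.0001  0.0011  0.0004] turn -0.0 F [-0.3  0.1 -0.2] w 0.0135
```

Gripped at 13.5 mm. I lift gently off the pins.

```bash
python3 -m handwheel '[[[0,0,-0.005,0],[0,0,-0.008,0],[0,0,-0.01,0],[0,0,-0.015,0],[0,0,-0.025,0],[0,0,-0.025,0],[0,0,-0.025,0],[0,0,0,0],[0,0,0,0]]]'
python3 - <<'E'
from h import *
go([.594,-.206,.22],-1.571-.14)
im=imaging.camera("scene");cv2.imwrite("pics/s1.png",im[150:350,150:450,::-1])
E
```

```text
time_s: 5.25
ee_pos: [0.6135, 0.1582, 0.227]
eef_rot: [-3.139, 0.007, -1.552]
force: [-1.0, 0.4, -4.2]
grip_width: 0.0139
t 5.25 pos [0.6135 0.1582 0.227 ] rpy [-3.139  0.007 -1.552] shift [0.3638 0.0265 0.0043] turn 0.159 F [-1.   0.4 -4.2] w 0.0139
```

View pics/s1.png

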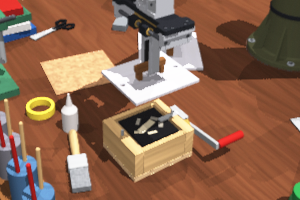

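The cover is held level and the panel stays in the box. Now I carry the cover to the mat.

```bash
python3 -m handwheel '[[[0.015,0,0,0],[0.025,0,0,0],[0.03,0,0,0],[0.035,0,0,0],[0.035,0,0,0],[0.035,0,0,0],[0.035,0,0,0],[0.035,0,0,0],[0.03,0,0,0],[0.02,0,0,0]]]'
python3 -m handwheel '[[[0.02,0,0,0.04],[0.015,0,0,0.04],[0.01,0,0,0.04],[0,0,0,0.02],[0,0,0,0],[0,0,0,0]]]'
python3 -c "
from h import *
go([.5945,-.206,.1],-1.571-.14)"
```

```text
time_s: 6.3
ee_pos: [0.6137, -0.1525, 0.211]
eef_rot: [3.125, 0.008, -1.55]
force: [-0.0, 0.3, -3.6]
grip_width: 0.0139
time_s: 6.9
ee_pos: [0.6103, -0.2032, 0.2055]
eef_rot: [3.116, 0.007, -1.701]
force: [-0.5, 0.2, -3.7]
grip_width: 0.014
t 6.9 pos [ 0.6103 -0.2032  0.2055] rpy [ 3.116  0.007 -1.701] shift [0.0056 0.0126 0.1058] turn 0.01 F [-0.5  0.2 -3.7] w 0.014
```

```bash
python3 -m handwheel '[[[0.005,0.012,0.02,0.01],[0,0,0.03,0],[0,0,0.03,0],[0,0,0.025,0],[0,0,0.015,0],[0,0,0,0],[0,0,0,0]]]'
python3 -c "
from h import *
go([.5945,-.206,.0354],-1.571-.14)"
```

```text
time_s: 7.6
ee_pos: [0.5965, -0.1997, 0.0845]
eef_rot: [3.121, 0.007, -1.701]
force: [-0.1, 0.2, -3.2]
grip_width: 0.0138
t 7.6 pos [ 0.5965 -0.1997  0.0845] rpy [ 3.121  0.007 -1.701] shift [0.0068 0.0002 0.0491] turn 0.01 F [-0.1  0.2 -3.2] w 0.0138
```

```bash
python3 -m handwheel '[[[0.007,0.001,0.02,0.01],[0,0,0.01,0],[0,0,0.006,0],[0,0,0,0],[0,0,0,0]]]'
python3 - <<'E'
from h import *
go([.5945,-.206,.0354],-1.571-.14)
m=imaging.camera_model("top");im=imaging.camera("top");cv2.imwrite("pics/t2.png",cv2.resize(im[150:345,260:420,::-1],None,fx=3,fy=3))
im=imaging.camera("scene");cv2.imwrite("pics/s2.png",cv2.resize(im[140:270,150:350,::-1],None,fx=3,fy=3))
E
```

```text
time_s: 8.1
ee_pos: [0.5968, -0.2056, 0.0529]
eef_rot: [3.128, 0.005, -1.709]
force: [-0.2, 0.3, -3.8]
grip_width: 0.0139
t 8.1 pos [ 0.5968 -0.2056  0.0529] rpy [ 3.128  0.005 -1.709] shift [0.0008 0.002  0.0175] turn 0.002 F [-0.2  0.3 -3.8] w 0.0139
```

View pics/s2.png

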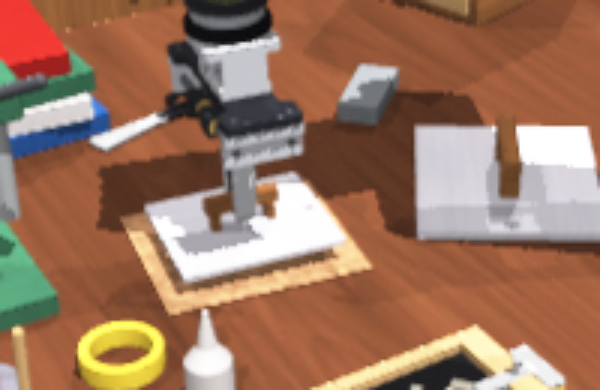

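The cover hovers over the middle of the mat, aligned with it. I lower it gently.

```bash
python3 -m handwheel '[[[0,0.002,0.005,0],[0,0,0.004,0],[0,0,0.003,0],[0,0,0.003,0],[0,0,0,0],[0,0,0,0]]]'
python3 -m handwheel '[[[0,0,0.002,0],[0,0,0,0]]]'
```

```text
time_s: 8.8
ee_pos: [0.5946, -0.2052, 0.0372]
eef_rot: [3.129, 0.005, -1.709]
force: [0.9, -0.0, -2.6]
grip_width: 0.0133
time_s: 9.0
ee_pos: [0.5948, -0.2053, 0.0358]
eef_rot: [3.13, 0.004, -1.708]
force: [-2.1, 1.9, 0.2]
grip_width: 0.0137
```

The mat now carries the weight. I release and rise.

```bash
python3 -m handwheel '[[[0,0,0.0005,0],[0,0,0,0]]]' 
python3 -m handwheel '[[[0,0,0,0],[0,0,0,0],[0,0,0,0],[0,0,0,0]]]' 0.05
python3 -m handwheel '[[[0,0,-0.01,0],[0,0,-0.02,0],[0,0,-0.03,0],[0,0,-0.04,0],[0,0,-0.04,0],[0,0,-0.03,0],[0,0,0,0]]]'
python3 -c "
from h import *
go([.4786,.2734,.2],-1.551)"
```

```text
time_s: 9.2
ee_pos: [0.5949, -0.2053, 0.0357]
eef_rot: [3.13, 0.004, -1.708]
force: [-2.0, 0.5, -0.3]
grip_width: 0.0137
time_s: 9.6
ee_pos: [0.5956, -0.2056, 0.0364]
eef_rot: [3.132, 0.004, -1.708]
force: [-1.2, -0.7, 0.6]
grip_width: 0.0424
time_s: 10.3
ee_pos: [0.5968, -0.2064, 0.2171]
eef_rot: [3.133, 0.004, -1.709]
force: [-1.2, -0.0, 0.4]
grip_width: 0.0502
t 10.3 pos [ 0.5968 -0.2064  0.2171] rpy [ 3.133  0.004 -1.709] shift [-0.4589  0.1827  0.0202] turn -0.158 F [-1.2 -0.   0.4] w 0.0502
```

```bash
python3 -m handwheel '[[[0,0,0,-0.08],[0,0,0,-0.078],[-0.03,0.007,0,0],[-0.04,0.009,0,0],[-0.04,0.009,0,0],[-0.04,0.009,0,0],[-0.04,0.009,0,0],[-0.04,0.009,0,0],[-0.04,0.009,0,0],[-0.04,0.009,0,0]]]'
python3 -m handwheel '[[[-0.04,0.009,0,0],[-0.03,0.009,0,0],[-0.02,0.005,0,0],[0,0,0,0],[0,0,0,0]]]'
python3 - <<'E'
from h import *
go([.4786,.2734,.0576],-1.551)
mt,ms=imaging.camera_model("top"),imaging.camera_model("scene")
T=imaging.camera("top");S=imaging.camera("scene")
cv2.imwrite("pics/t3.png",cv2.resize(T[150:270,160:380,::-1],None,fx=3,fy=3));cv2.imwrite("pics/t3f.png",T[:,:,::-1]);cv2.imwrite("pics/s3f.png",S[:,:,::-1])
c=blob(T,(0,0,170),(180,40,255),(300,170,370,245));print("cover",rect(mt,c,.009))
c=blob(S,(0,170,120),(6,255,255),(350,250,410,310));print("grip S",rect(ms,c,.06))
E
```

```text
time_s: 11.3
ee_pos: [0.514, 0.1084, 0.2183]
eef_rot: [3.133, 0.004, -1.551]
force: [1.2, -0.1, 0.0]
grip_width: 0.0498
time_s: 11.8
ee_pos: [0.4851, 0.2051, 0.2184]
eef_rot: [3.132, 0.004, -1.545]
force: [-0.5, 0.2, -0.5]
grip_width: 0.0501
t 11.8 pos [0.4851 0.2051 0.2184] rpy [ 3.132  0.004 -1.545] shift [-0.0678  0.0032  0.1611] turn 0.006 F [-0.5  0.2 -0.5] w 0.0501
cover (array([ 592.5, -202.7]), array([130. , 151.9]), 82.2)
grip S (array([479.7, 274.3]), array([72.7, 23.6]), 0.1)
```

View pics/t3.png

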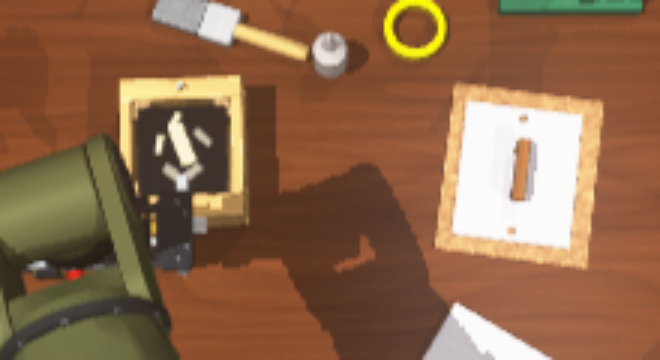

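The cover lies flat and centred on the mat, measured at (0.5925, -0.203) against the mat centre (0.593, -0.206), with 8° yaw on both. Now the lever.

```bash
python3 -m handwheel '[[[-0.03,0.003,0,0.006],[-0.025,0,0,0],[-0.012,0,0,0],[0,0,0.02,0],[0,0,0.02,0],[0,0,0,0],[0,0,0,0]]]'
python3 - <<'E'
from h import *
go([.4786,.2734,.0576],-1.551)
m=imaging.camera_model("wrist");im=imaging.camera("wrist");cv2.imwrite("pics/w4.png",im[:,:,::-1])
print(proj(m,[[.4786,.2734,.0576],[.5136,.2734,.0576],[.4476,.2734,.0576]]).round(0))
c=blob(im,(0,150,80),(6,255,255),(180,100,400,330));r=cv2.minAreaRect(c.astype(np.float32));print(r)
E
```

```text
time_s: 12.6
ee_pos: [0.4839, 0.2675, 0.1784]
eef_rot: [3.133, 0.004, -1.561]
force: [0.0, -0.0, -0.4]
grip_width: 0.05
t 12.6 pos [0.4839 0.2675 0.1784] rpy [ 3.133  0.004 -1.561] shift [-0.0055  0.0042  0.1208] turn -0.01 F [ 0.  -0.  -0.4] w 0.05
[[272. 216.]
 [272. 182.]
 [272. 245.]]
((273.9999694824219, 213.99996948242188), (65.99998474121094, 17.999996185302734), 90.0)
```

View pics/w4.png

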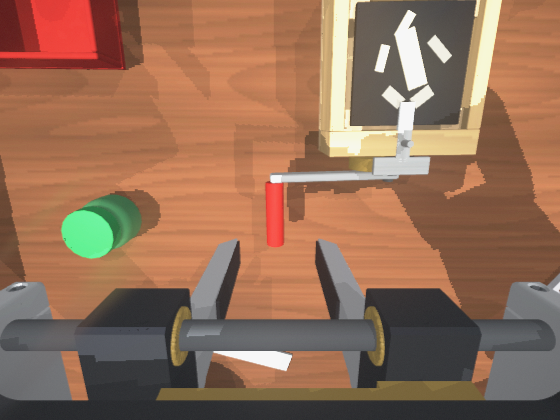

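The red bar is at (274,214) and my prediction was (272,215), so they agree within about 2 mm. The bar lies between the fingers, so I descend.

```bash
python3 -m handwheel '[[[-0.0045,0.005,0.02,-0.005],[0,0,0.03,0],[0,0,0.03,0],[0,0,0.02,0],[0,0,0.01,0],[0,0,0,0],[0,0,0,0]]]'
python3 -c "
from h import *
go([.4786,.272,.0576],-1.551)"
```

```text
time_s: 13.35
ee_pos: [0.4827, 0.2721, 0.073]
eef_rot: [-3.139, 0.008, -1.559]
force: [0.1, -0.7, -0.2]
grip_width: 0.0501
t 13.35 pos [0.4827 0.2721 0.073 ] rpy [-3.139  0.008 -1.559] shift [0.0001 0.0041 0.0154] turn -0.008 F [ 0.1 -0.7 -0.2] w 0.0501
```

```bash
python3 -m handwheel '[[[0,0.004,0.01,-0.008],[0,0,0.005,0],[0,0,0,0],[0,0,0,0]]]'
python3 -m handwheel '[[[0,0,0,0],[0,0,0,0],[0,0,0,0],[0,0,0,0],[0,0,0,0],[0,0,0,0]]]' 0 25
python3 -c "
from h import *
go([.4786,.158,.16],-1.551)"
```

```text
time_s: 13.75
ee_pos: [0.4795, 0.2727, 0.0595]
eef_rot: [-3.135, 0.01, -1.55]
force: [-0.8, -0.5, -0.7]
grip_width: 0.0498
time_s: 14.35
ee_pos: [0.4799, 0.2706, 0.0596]
eef_rot: [-3.136, 0.007, -1.55]
force: [-2.4, 7.5, 0.3]
grip_width: 0.0174
t 14.35 pos [0.4799 0.2706 0.0596] rpy [-3.136  0.007 -1.55 ] shift [ 0.1119  0.003  -0.1012] turn 0.001 F [-2.4  7.5  0.3] w 0.0174
```

```bash
python3 -m handwheel '[[[0.002,0,-0.015,0],[0.0055,0,-0.016,0],[0.008,0,-0.015,0],[0,0,0,0]]]'
python3 -c "
from h import *
go([.4799,.158,.16],-1.551);p=ctrl.get_obs()['ee_pos'];v=p[1:]-[.158,.045];print(np.hypot(*v),np.arctan2(v[1],v[0]))"
```

```text
time_s: 14.75
ee_pos: [0.4801, 0.2574, 0.1074]
eef_rot: [-3.134, 0.013, -1.55]
force: [1.8, -5.3, -5.1]
grip_width: 0.0175
t 14.75 pos [0.4801 0.2574 0.1074] rpy [-3.134  0.013 -1.55 ] shift [ 0.0987  0.0019 -0.0539] turn 0.001 F [ 1.8 -5.3 -5.1] w 0.0175
0.11740091140078897 0.5605261680849674
```

```bash
python3 -m handwheel '[[[0.012,0,-0.0115,0],[0.0125,0,-0.012,0],[0.014,0,-0.0105,0],[0,0,0,0]]]'
python3 -c "
from h import *
go([.4799,.158,.16],-1.551);p=ctrl.get_obs()['ee_pos'];v=p[1:]-[.158,.045];print(np.hypot(*v),np.arctan2(v[1],v[0]))"
```

```text
time_s: 15.15
ee_pos: [0.4808, 0.2278, 0.146]
eef_rot: [-3.126, 0.034, -1.547]
force: [4.0, -5.9, -10.5]
grip_width: 0.0171
t 15.15 pos [0.4808 0.2278 0.146 ] rpy [-3.126  0.034 -1.547] shift [ 0.0692  0.0023 -0.0163] turn 0.004 F [  4.   -5.9 -10.5] w 0.0171
0.12278879993164 0.966450193036814
```

```bash
python3 -m handwheel '[[[0.011,0,-0.001,0],[0.011,0,-0.002,0],[0,0,0,0]]]'
python3 - <<'E'
from h import *
go([.4799,.158,.16],-1.551);p=ctrl.get_obs()['ee_pos'];v=p[1:]-[.158,.045];print(np.hypot(*v),np.arctan2(v[1],v[0]))
ms=imaging.camera_model("scene");S=imaging.camera("scene");cv2.imwrite("pics/s5.png",cv2.resize(S[160:340,220:440,::-1],None,fx=3,fy=3,interpolation=2))
print(proj(ms,[p]))
E
```

```text
time_s: 15.45
ee_pos: [0.4827, 0.2138, 0.1544]
eef_rot: [-3.116, 0.052, -1.545]
force: [3.7, -6.5, -15.7]
grip_width: 0.0175
t 15.45 pos [0.4827 0.2138 0.1544] rpy [-3.116  0.052 -1.545] shift [ 0.0553  0.004  -0.0086] turn 0.006 F [  3.7  -6.5 -15.7] w 0.0175
0.12277005102043399 1.09900842355317
[[365.60478552 237.5285711 ]]
```

View pics/s5.png

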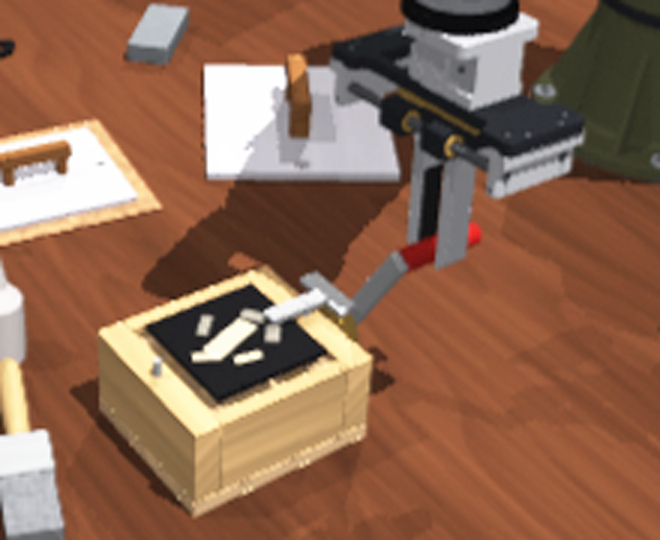

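The bar sits about 7 mm below the TCP, having slid towards the tips, but it is still well between the pads. I grip harder and carry on along the arc.

```bash
python3 -m handwheel '[[[0.008,0,0.002,0],[0.010,0,0,0],[0,0,0,0]]]' - 45
python3 -c "
from h import *
go([.4799,.158,.165],-1.551);p=ctrl.get_obs()['ee_pos'];v=p[1:]-[.158,.045];print(np.hypot(*v),np.arctan2(v[1],v[0]))"
```

```text
time_s: 15.8
ee_pos: [0.4841, 0.2054, 0.1584]
eef_rot: [-3.108, 0.072, -1.543]
force: [9.4, -5.7, -20.8]
grip_width: 0.0171
t 15.8 pos [0.4841 0.2054 0.1584] rpy [-3.108  0.072 -1.543] shift [ 0.0466  0.0052 -0.0102] turn 0.008 F [  9.4  -5.7 -20.8] w 0.0171
0.12286973132484114 1.1751071799500343
```

```bash
python3 -m handwheel '[[[0,0,0.006,0],[0,0,0.004,0],[0,0,0,0]]]'
python3 -c "
from h import *
go([.4799,.158,.165],-1.551);p=ctrl.get_obs()['ee_pos'];v=p[1:]-[.158,.045];print(np.hypot(*v),np.arctan2(v[1],v[0]));print(ctrl.get_obs()['moment'])"
```

```text
time_s: 16.1
ee_pos: [0.484, 0.2129, 0.1537]
eef_rot: [-3.104, 0.084, -1.54]
force: [3.2, -4.7, -8.1]
grip_width: 0.0167
t 16.1 pos [0.484  0.2129 0.1537] rpy [-3.104  0.084 -1.54 ] shift [ 0.0536  0.0052 -0.0161] turn 0.011 F [ 3.2 -4.7 -8.1] w 0.0167
0.12175138728436465 1.1034536980012457
[-1.27548165 -0.5403573   0.01523187]
```

```bash
python3 -m handwheel '[[[0.019,0,-0.0065,0],[0.019,0,-0.0035,0],[0,0,0,0]]]'
python3 -c "
from h import *
go([.4799,.158,.165],-1.551);p=ctrl.get_obs()['ee_pos'];v=p[1:]-[.158,.045];print(np.hypot(*v),np.arctan2(v[1],v[0]));print(ctrl.get_obs()['moment'])"
```

```text
time_s: 16.4
ee_pos: [0.4854, 0.1795, 0.1642]
eef_rot: [-3.099, 0.096, -1.538]
force: [0.1, 0.2, -8.5]
grip_width: 0.0166
t 16.4 pos [0.4854 0.1795 0.1642] rpy [-3.099  0.096 -1.538] shift [ 0.0211  0.0061 -0.003 ] turn 0.013 F [ 0.1  0.2 -8.5] w 0.0166
0.12115801521171926 1.3927501668422433
[-0.28407762 -0.03831592 -0.08713305]
```

```bash
python3 -m handwheel '[[[0.020,0,0.001,0],[0.003,0,0.002,0],[0,0,0,0]]]'
python3 - <<'E'
from h import *
go([.4799,.158,.165],-1.551);p=ctrl.get_obs()['ee_pos'];v=p[1:]-[.158,.045];print(np.hypot(*v),np.arctan2(v[1],v[0]))
S=imaging.camera("scene");T=imaging.camera("top");cv2.imwrite("pics/s6f.png",S[:,:,::-1]);cv2.imwrite("pics/t6f.png",T[:,:,::-1])
cv2.imwrite("pics/s6.png",cv2.resize(S[190:340,240:420,::-1],None,fx=4,fy=4,interpolation=2))
E
```

```text
time_s: 16.7
ee_pos: [0.4869, 0.1591, 0.1647]
eef_rot: [-3.095, 0.102, -1.537]
force: [-0.7, 3.6, -4.2]
grip_width: 0.017
t 16.7 pos [0.4869 0.1591 0.1647] rpy [-3.095  0.102 -1.537] shift [ 0.0009  0.007  -0.0007] turn 0.014 F [-0.7  3.6 -4.2] w 0.017
0.1197470500401905 1.5614085373010986
```

View pics/s6.png

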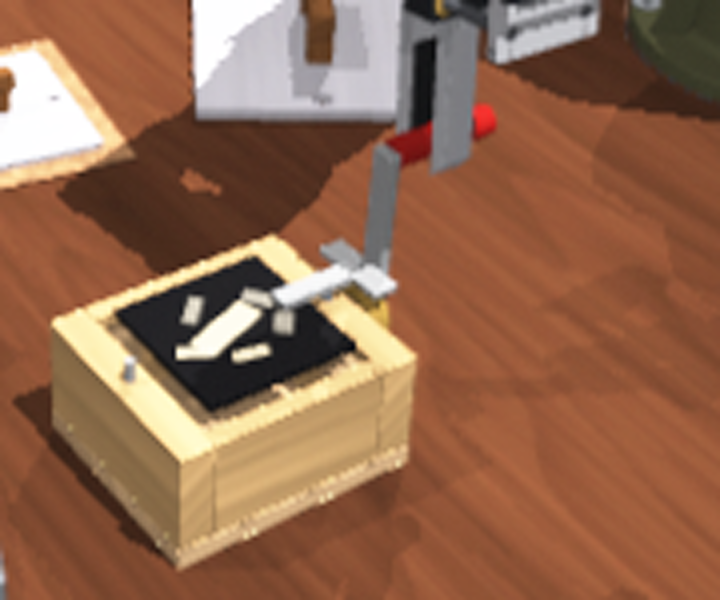

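The panel is up and the lever looks upright, with its arm running from crop (378,265) to (385,155). I check the lean against a projected vertical.

```bash
python3 - <<'E'
from h import *
go([.48,.158,.165],-1.551)
ms=imaging.camera_model("scene");S=cv2.imread("pics/s6f.png")
# arm edges: per row, greyish pixels
h=cv2.cvtColor(S,cv2.COLOR_BGR2HSV)
rows=[];
for r in range(232,252):
    k=[x for x in range(325,345) if h[r,x,1]<70]
    if k: rows.append((r,min(k),max(k)))
rows=np.array(rows);print(rows[::3].tolist())
for j in(1,2): print("px per row",np.polyfit(rows[:,0],rows[:,j],1)[0].round(3))
print("mid",np.polyfit(rows[:,0],rows[:,1:].mean(1),1).round(3))
for a in (1.37,1.47,1.571,1.67):
    q=proj(ms,[[.52,.158+r*np.cos(a),.045+r*np.sin(a)] for r in(.05,.1)]);print(a,q.round(1).tolist(),round((q[1,0]-q[0,0])/(q[1,1]-q[0,1]),3))
E
```

```text
t 16.8 pos [0.4869 0.1592 0.1646] rpy [-3.095  0.102 -1.537] shift [ 0.0009  0.0069 -0.0009] turn 0.014 F [-7.6  1.6 14.2] w 0.0172
[[232, 333, 339], [235, 333, 338], [238, 332, 338], [241, 332, 338], [244, 332, 337], [247, 332, 337], [250, 325, 337]]
px per row -0.274
px per row -0.111
mid [-1.92000e-01  3.81018e+02]
1.37 [[336.2, 254.8], [340.6, 238.8]] -0.273
1.47 [[334.9, 253.4], [337.8, 235.9]] -0.169
1.571 [[333.5, 252.1], [335.0, 233.4]] -0.08
1.67 [[332.2, 251.0], [332.3, 231.4]] -0.005
```

```bash
python3 -m handwheel '[[[0.003,0,-0.001,0],[0,0,0,0],[0,0,0,0]]]'
python3 - <<'E'
from h import *
go([.48,.158,.165],-1.551)
ms=imaging.camera_model("scene")
for i in range(4): S=imaging.camera("scene")
T=imaging.camera("top");mt=imaging.camera_model("top")
h=cv2.cvtColor(S,cv2.COLOR_RGB2HSV)
R=np.array([(r,min(k),max(k)) for r in range(230,248) if (k:=[x for x in range(328,345) if h[r,x,1]<70])])
print(np.polyfit(R[:,0],R[:,1],1)[0].round(3),np.polyfit(R[:,0],R[:,2],1)[0].round(3))
go([.48,.158,.165],-1.551)
c=blob(T,(0,0,170),(180,40,255),(300,170,370,245));print("cover",rect(mt,c,.009))
T0=cv2.imread("pics/top0.png")[:,:,::-1]
for n,(x0,y0,x1,y1) in dict(brush=(205,140,262,172),bottle=(262,158,278,177),tape=(285,146,312,172),jar=(112,238,140,263),rule=(130,292,198,324),scis=(398,188,430,240),big=(283,250,300,300)).items():
    print(n,int((cv2.absdiff(T,T0.copy())[y0:y1,x0:x1].max(2)>60).sum()))
cv2.imwrite("pics/t7.png",T[100:350,60:480,::-1])
E
```

```text
time_s: 17.1
ee_pos: [0.487, 0.1567, 0.1646]
eef_rot: [-3.097, 0.103, -1.538]
force: [-5.6, 3.4, 11.9]
grip_width: 0.0169
t 17.1 pos [0.487  0.1567 0.1646] rpy [-3.097  0.103 -1.538] shift [-0.0015  0.0069 -0.0005] turn 0.013 F [-5.6  3.4 11.9] w 0.0169
-0.091 -0.083
t 17.35 pos [0.4869 0.1568 0.1646] rpy [-3.097  0.103 -1.538] shift [-0.0015  0.0069 -0.0005] turn 0.013 F [-5.2  3.2 10.2] w 0.0171
cover (array([ 592.5, -202.7]), array([130. , 151.9]), 82.2)
brush 0
bottle 0
tape 0
jar 0
rule 55
scis 0
big 334
```

View pics/t7.png

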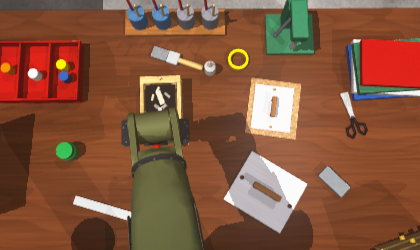

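The lever slope of -0.087 corresponds to about 1.56 rad and is steady. The cover hasn't moved and the bystanders are in place. The only differences, at the rule and the big plate, are arm occlusion and shadow. I hand in.

```bash
python3 -c "
from station import ctrl
print(ctrl.hand_in())"
```

```text
the job is handed in; nothing more can be done
None
```

The cover is off the pins and flat on the cork mat, and the lever stands upright in the gripper with the picture panel raised. I handed the job in at about 17.4 s of the 62 s allowed.

- **Cover:** its measured centre is (0.5925, -0.203) and the mat's is (0.593, -0.206), so it sits about 3 mm off centre, with matching yaw. I released it only once the mat carried its weight.
- **Lever:** the gripper position gives about 1.58 rad and the scene picture about 1.565 rad (straight up is 1.571). It held steady over the last 0.25 s at 45 N grip, and the last close-up showed the panel risen.
- **Bystanders:** the brush, bottle, tape, jar and scissors showed no change in the top view. The image check did flag the rule and the look-alike plate. The arm or its shadow lay over both, and I saw no movement in the picture. The stone had no numeric check but looked unmoved.
- **What went less well:** while the lever was being raised, the red bar slid about 5–8 mm towards the fingertips and the tool tilted about 0.1 rad. It was still well inside the pads. The wrist force reached about 24 N there and was about 12 N at the end.

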